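# Open the gas bottle's guarded valve to its stop and back it off

## Robot

A 6-joint arm with a two-finger parallel gripper is mounted at the origin on the work surface. World frame = base frame: x ahead of the robot, y to its left, z up, the work surface at z = 0. Lengths are in mm, angles in rad, forces in N, time in s.
With the tool pointing down it reaches from about 350 to 975 mm from the base axis. Payload 7.1 kg.
Tool frame: the origin (TCP) lies on the mounting face of the last link; the fingertips stand 182 mm ahead of it and the grasp point (between the pads) lies 163 mm ahead of it (ctrl.tip_reach is the distance from the TCP to the fingertips, in mm); z points along the fingers, y is the direction in which the jaws open and shut (so a half turn about z gives the same grasp; the last joint's range is limited). The gripper opens to 88 mm and grips with 3 to 60 N. Pads are 20 mm wide; open, the fingers measure 115 mm over their backs; the gripper's body (75 mm by 178 mm) begins 61 mm behind the grasp point.
Start: joints at [1.317, 0.423, 1.63, -0, 1.089, -0.019], TCP at [145.374, 607.843, 404.675] pointing down, gripper open.
Joint ranges: [-3, 3], [-0.9, 2.11], [0.09, 2.58], [-1.31, 4.45], [0.11, 2.69], [-2.54, 2.54]. Speed limits (rad/s): [2.39, 2.39, 3.01, 3.14, 3.14, 3.14].

## Interface

Orientations are given as a rotation vector (axis times angle).
In Python, from workcell import ctrl gives the robot as it stands.
- The arm moves only by the tool jog_arm, never from a script. Its argument "steps" is a list that holds one entry, the list of rows, each a list of 7 numbers: the shift along the tool's x, y, z in m, then the turn, a rotation vector about the tool's x, y, z in degrees, then the gripper's target within -1 to 1 (shut at 1, half-way at 0, fully open at -1). A call has 1 to 20 rows; each row shifts and turns the commanded pose from where the row before left it, along the tool's axes as they then stand; what a row does not reach is not made up. A row lasts 1/12 s, in which the tool goes at most 41.7 mm and 7.16 degrees, less where a joint would pass 70% of its speed; a pose out of reach is approached as far as the arm can. A call is refused whole if a number of a shift passes 0.0417 or a number of a turn 7.16, either way. A call with a gripper value outside its range is refused whole. The fingers move at their own pace and stop on an object; the grip force is fixed at half the most. Time passes only in rows, so rows that do not move let the fingers close. It gives the time, the measured TCP pose, the force and the opening at its end, in the units of the state.
- ctrl.get_obs(): the state, without advancing time (a new reading comes with each control period).
- ctrl.get_image(name): name is "scene" or "top" or "wrist"; returns the picture (384x512x3 uint8, red, green, blue); there is no depth.
- ctrl.camera_info(name): a dict with "fx", "fy", "cx", "cy" (pixels), "origin" and "attitude" of the camera in the world; the wrist camera has in their place "T_tool_cam" (4x4, takes a point from camera to tool coordinates, whose origin is the TCP and whose axes are the flange's). Camera axes: x right, y down, z forward; pixel columns grow to the right and rows downward; lengths in mm; the calibration is good to about 2 mm. A picture is of the moment at which its call begins: read the wrist's pose just before it. camera_info takes no time and is no camera call.
- ctrl.close_job(): hands the job in, once; it reports no verdict.
Trained networks look in the newest picture that a camera, given by its name, has taken for a name from the list of things; names that differ only in an ending like _2 or _b are one class to them, and where a whole thing is asked for, a point or a joint stands for the part that bears it (a point fixed in the world has none). Each returns a list of dicts, best first, with "p" (0 to 1); they miss things now and then, are a little off and sometimes report something else, mostly with a low value. They report only what shows in the picture. A call takes as long as a camera call.
- ctrl.look_for(thing, camera): "bbox" ([left, top, right, bottom] in pixels, round what is visible of it).
- ctrl.trace(thing, camera): "pixels" (384x512 bool, what is visible of it) and "bbox" ([left, top, right, bottom] in pixels, round what is visible of it).
- ctrl.landmark_of(thing, camera): "uv" ([column, row] in pixels: a listed point, or the origin of a listed thing).
The state is a dict: "t": time; "qpos": joint angles; "qvel": joint speeds; "joint_torque": joint torques, N m; "ee_pos": TCP position; "orientation": TCP orientation; "ft_force": force on the tool from outside, world axes, zero at the start; "moment": the same for the moment, N m; "width": finger opening in mm.
Only numpy, scipy, OpenCV 4.12 (cv2) and the standard library are available. Lean on these libraries where they do the work, as an engineer would, in place of code of your own. Each camera call takes 0.05 s, during which the arm holds its last target.

## Task

The valve of the gas bottle on the bench is only part open. Reach into its guard and open the red hand wheel (anticlockwise seen from above) until you feel it come up against its stop, gently, without forcing it or leaning on the guard; then turn it back a quarter turn so that it is not left jammed open. Leave everything else on the bench where it is.

Things in the scene. Friction and masses are not known exactly. Their poses are not given: they have to be found in the camera images.
- bottle: Stubby steel gas bottle, grey with a green shoulder, 140 mm across, bolted and strapped in a bench stand (190 x 190 mm base plate): it cannot move. Origin: centre of the base plate's underside on the bottle's axis, z up. Its brass valve stands on the same axis; the valve's outlet looks along the bottle's +y axis and carries the regulator.
- regulator (a point): Middle of the brass regulator with its two gauges, 110 mm out from the bottle's axis and 234 mm above the bench. The regulator reaches from 40 to 180 mm out from the axis, at most 63 mm to either side, and its top is 284 mm above the bench. It stays as it is.
- guard: Green steel guard round the valve, fixed to the bottle, same origin and axes as the bottle. Its top ring (inner diameter 115 mm, outer 130 mm) spans 290 to 318 mm above the bench: its rim is 13 mm above the top of the hand wheel. Below the ring it is open but for three posts 34 mm wide, 57 to 63 mm from the axis, at 30, 150 and 270 degrees from the bottle's +x.
- handwheel: Red plastic hand wheel lying flat inside the guard, four equal arms like a plus sign along its own x and y axes: 68 mm over opposite tips (round, 14 mm wide), arms 12 mm wide and 16 mm thick, hub 27 mm across. Origin: its centre at half thickness, on the bottle's axis, 297 mm above the bench, z up. Anticlockwise from above opens the valve. Turning, it drags with 0.2 N m or less; it stays where left.
- wheel_gap (a point): The gap between the wheel's +x and +y arms, 22 mm from the wheel's centre at half thickness; it turns with the wheel. A finger fits in each of the four gaps: two fingers in opposite gaps, closing through the centre at 45 degrees to the arms, wedge against the arms about 30 to 45 mm apart depending on their width. Under the wheel: a stem 14 mm across and, 27 mm below its centre, a nut 28 mm across.
- spindle (a joint): How far the valve's spindle is screwed down from its open stop (m): 0.5 mm per full turn, clockwise positive; 0 = at the stop, 0.000125 = a quarter turn back from it. The reading is far coarser than that. At the start the wheel is 0.7 to 2.2 rad short of the stop; where in the turn it comes cannot be seen and differs from valve to valve: it must be felt.
- washer (a joint): How far the washer of the open stop, inside the valve, is squeezed (m); again the reading is far too coarse to use. At the stop the turning effort rises at once to 0.25 N m, then climbs 5 N m per further rad as the washer gives (0.08 mm per rad). Clearly above 0.35 N m is up against the stop; above 1.2 N m (0.2 rad past it) the wheel is being forced. Let go, the washer springs back.
- spanner: Bystander: loose steel spanner, 200 mm long, lying flat on the bench near the bottle. Origin: centre of its underside.
- spray_can: Bystander: loose blue spray can with a black cap, 58 mm across, 170 mm tall, standing on the bench near the bottle. Origin: centre of its foot.
- wire_brush: Bystander: loose wooden wire brush, 260 mm long, 28 mm wide, 30 mm high, lying bristles up on the bench near the bottle. Origin: middle of its underside.
- weld_magnet: Bystander: loose triangular welding magnet, dark grey with a yellow bar, 95 x 95 mm, 16 mm thick, lying on the bench near the bottle. Origin: centre of its underside.

How it is judged:
By the outcome, as a careful person would: the job done as asked, in the order asked, and still so for the second after the job is handed in, with the robot touching nothing.
It also fails if it takes over 61 s, if anything falls off the work surface, if the arm or the gripper's body presses on something with over 40 N, if the wrist force passes 120 N, or if a joint passes its speed limit or range.

## Working session

There is one attempt and no reset: what is moved stays moved. The work goes in short steps, Python scripts to look and compute and a tool call to move; the robot and the scene stay as the last step left them, time stands still between calls to the robot, and variables do not carry over. Pictures are saved under pics/ and viewed, and the job is handed in when it is done.

Besides the shell and the picture viewer there is one more tool, called after ">>>" by a JSON object that holds its "method" and its "body", one argument or row to a line. jog_arm: Moves the arm, as the interface text tells. Its arguments: {"type":"object","properties":{"steps":{"type":"array"}},"required":["steps"]}

```bash
mkdir -p pics; ls
python3 - <<'E'
from workcell import ctrl
import cv2
o=ctrl.get_obs()
for k,v in o.items(): print(k,v)
for n in ("scene","top","wrist"):
    im=ctrl.get_image(n); cv2.imwrite(f"pics/{n}0.png",im[:,:,::-1])
    print(n,ctrl.camera_info(n))
    for th in ("handwheel","wheel_gap","bottle","guard","regulator"):
        r=ctrl.landmark_of(th,n); print(n,th,[(x['uv'],round(x['p'],2)) for x in r[:4]])
print(ctrl.get_obs()['t'],ctrl.tip_reach)
E
```

```text
pics
t 0.0
qpos [ 1.31703140e+00  4.23870787e-01  1.63068576e+00 -2.44082781e-05
  1.08859591e+00 -1.89705015e-02]
qvel [-0.00110349  0.00101442 -0.00115668 -0.00154578  0.0004637  -0.00011899]
joint_torque [ 1.47571547e-03 -5.44628549e+01 -2.73667377e+01  6.44604466e-02
  2.28203565e-02 -1.32672949e-04]
ee_pos [145.29267566 607.59503709 403.88444577]
orientation [-3.67927518e-01 -3.11978045e+00  2.43186251e-03]
ft_force [-0.22638007  0.08289613 -0.23555642]
moment [ 0.03313517 -0.01295573  0.05877443]
width 87.99197493148056
scene {'fx': 410.83473695711564, 'fy': 410.83473695711564, 'cx': 259.2148667188911, 'cy': 187.8330187528218, 'origin': array([1477.46320269,  218.35348038,  911.05398882]), 'attitude': array([-1.49089784, -1.93074792,  0.8920365 ])}
scene handwheel [([202.6, 180.9], 0.49), ([221.3, 128.0], 0.46)]
scene wheel_gap [([213.4, 129.8], 0.49)]
scene bottle [([225.5, 204.3], 0.9), ([219.9, 126.2], 0.4)]
scene guard []
scene regulator [([257.9, 150.1], 0.88), ([188.3, 241.8], 0.15)]
top {'fx': 370.5954300621734, 'fy': 370.5954300621734, 'cx': 256.4466760546064, 'cy': 195.8682710162765, 'origin': array([468.36229805,   8.87370311, 999.29155048]), 'attitude': array([-2.12521748,  2.1237501 , -0.11968056])}
top handwheel [([344.1, 221.1], 0.6)]
top wheel_gap [([344.2, 211.5], 0.61)]
top bottle []
top guard []
top regulator [([285.2, 229.9], 0.91)]
wrist {'fx': 286.1725062245484, 'fy': 286.1725062245484, 'cx': 256.2534190275513, 'cy': 196.56289840023535, 'T_tool_cam': array([[ 4.26918685e-04, -9.68901997e-01, -2.47444415e-01,
         6.73314194e+01],
       [ 9.99999840e-01,  5.05434699e-04, -2.53786581e-04,
         3.74646012e-01],
       [ 3.70961319e-04, -2.47444267e-01,  9.68902057e-01,
         2.02330339e+01],
       [ 0.00000000e+00,  0.00000000e+00,  0.00000000e+00,
         1.00000000e+00]])}
wrist handwheel []
wrist wheel_gap []
wrist bottle []
wrist guard []
wrist regulator []
0.9 182.0
```

View pics/scene0.png

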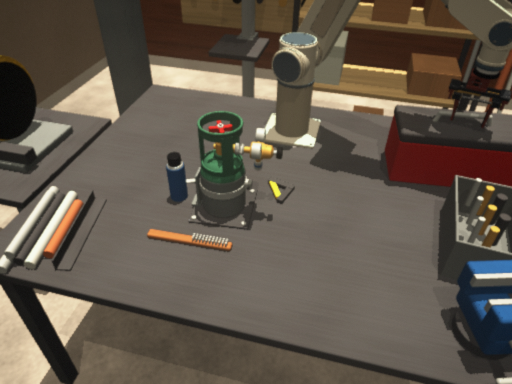

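View pics/top0.png

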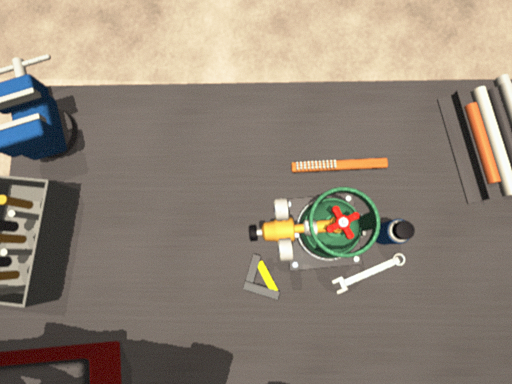

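View pics/wrist0.png

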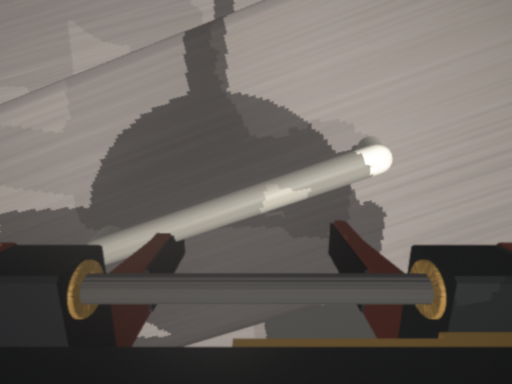

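The wheel shows at about (221,128) in scene and (344,221) in top. The regulator points to +y (image left in top), and the bystanders stand around the base. Next I triangulate.

```bash
cat > h.py <<'E'
import numpy as np,cv2
from scipy.spatial.transform import Rotation as R
from workcell import ctrl
def cam(n,obs=None):
    c=ctrl.camera_info(n)
    if n=="wrist":
        T=c['T_tool_cam'];Rt=R.from_rotvec(obs['orientation']).as_matrix()
        return c,Rt@T[:3,:3],Rt@T[:3,3]+obs['ee_pos']
    return c,R.from_rotvec(c['attitude']).as_matrix(),np.array(c['origin'])
def ray(n,uv,obs=None):
    c,Rm,o=cam(n,obs)
    d=Rm@np.array([(uv[0]-c['cx'])/c['fx'],(uv[1]-c['cy'])/c['fy'],1]);return o,d/np.linalg.norm(d)
def proj(n,p,obs=None):
    c,Rm,o=cam(n,obs);q=Rm.T@(np.array(p)-o);return np.array([c['fx']*q[0]/q[2]+c['cx'],c['fy']*q[1]/q[2]+c['cy']])
def tri(rs):
    A=0;b=0
    for o,d in rs:
        P=np.eye(3)-np.outer(d,d);A=A+P;b=b+P@o
    x=np.linalg.solve(A,b);return x,[float(np.linalg.norm((np.eye(3)-np.outer(d,d))@(x-o))) for o,d in rs]
def atz(r,z):
    o,d=r;return o+d*(z-o[2])/d[2]
def tool(obs):
    M=R.from_rotvec(obs['orientation']).as_matrix();return M,np.arctan2(M[1,0],M[0,0])
E
python3 - <<'E'
from h import *
a=ray("top",[344.1,221.1]);b=ray("scene",[221.3,128])
print(tri([a,b]),atz(a,297),atz(b,297))
top=cv2.imread("pics/top0.png");cv2.imwrite("pics/topc.png",cv2.resize(top[170:280,280:440],None,fx=5,fy=5,interpolation=cv2.INTER_CUBIC))
E
```

```text
(array([ 526.14138246, -124.1465942 ,  299.08963348]), [4.089605155705576, 4.089605155705579]) [ 527.23875822 -128.63092389  297.        ] [ 523.34339098 -120.92731264  297.        ]
```

View pics/topc.png

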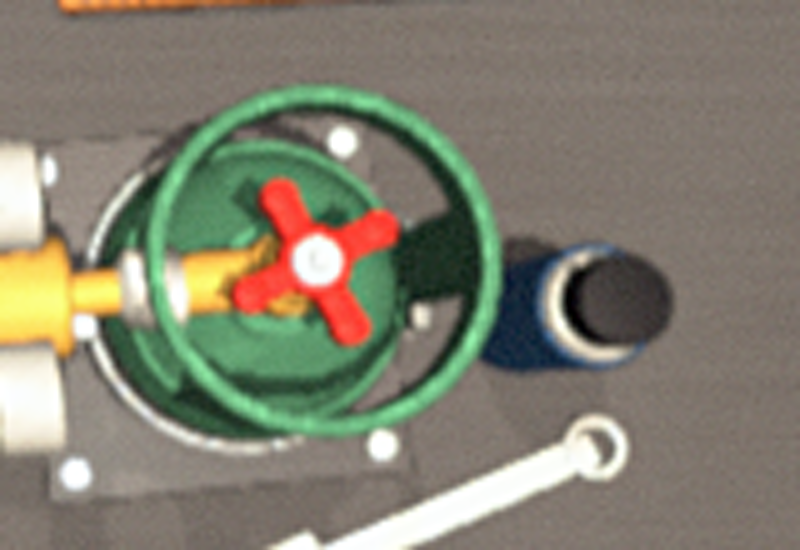

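```bash
cat >> h.py <<'E'
def sim(rows,p,M):
    p=np.array(p,float);M=np.array(M)
    for r in rows:
        p=p+M@(np.array(r[:3])*1000);M=M@R.from_rotvec(np.radians(r[3:6])).as_matrix()
    return p,M
E
python3 - <<'E'
from h import *
o=ctrl.get_obs();M,y=tool(o)
for dx in (.036,.037,.038):
  for dy in (.002,.0035,.005):
    rows=[[0,0,-.038,0,0,0]]*5+[[-dx,-dy,0,0,0,4]]*24
    p,Mm=sim(rows,o['ee_pos'],M);print(dx,dy,p,np.degrees(np.arctan2(Mm[1,0],Mm[0,0])))
E
```

```text
0.036 0.002 [498.32045203 -73.96605065 594.67563837] 70.54909896019223
0.036 0.0035 [470.8132444  -90.20080112 594.6763567 ] 70.54909896019223
0.036 0.005 [ 443.30603676 -106.4355516   594.67707503] 70.54909896019223
0.037 0.002 [509.14361901 -92.30418908 594.67519535] 70.54909896019223
0.037 0.0035 [ 481.63641137 -108.53893955  594.67591368] 70.54909896019223
0.037 0.005 [ 454.12920374 -124.77369003  594.67663202] 70.54909896019223
0.038 0.002 [ 519.96678598 -110.64232751  594.67475234] 70.54909896019223
0.038 0.0035 [ 492.45957835 -126.87707798  594.67547067] 70.54909896019223
0.038 0.005 [ 464.95237071 -143.11182846  594.676189  ] 70.54909896019223
```

>>> {"method": "jog_arm", "body": {
  "steps": [
    [[0,0,-0.038,0,0,0,-1],[0,0,-0.038,0,0,0,-1],[0,0,-0.038,0,0,0,-1],[0,0,-0.038,0,0,0,-1],[0,0,-0.038,0,0,0,-1],[-0.0385,-0.002,0,0,0,4,-1],[-0.0385,-0.002,0,0,0,4,-1],[-0.0385,-0.002,0,0,0,4,-1],[-0.0385,-0.002,0,0,0,4,-1],[-0.0385,-0.002,0,0,0,4,-1],[-0.0385,-0.002,0,0,0,4,-1],[-0.0385,-0.002,0,0,0,4,-1],[-0.0385,-0.002,0,0,0,4,-1],[-0.0385,-0.002,0,0,0,4,-1],[-0.0385,-0.002,0,0,0,4,-1],[-0.0385,-0.002,0,0,0,4,-1],[-0.0385,-0.002,0,0,0,4,-1]]
  ]
}}

```text
t: 2.32
ee_pos: [498.4, 327.0, 594.6]
orientation: [1.61, 2.698, 0.0]
ft_force: [0.3, -0.0, -0.5]
width: 87.9
```

>>> {"method": "jog_arm", "body": {
  "steps": [
    [[-0.0385,-0.002,0,0,0,4,-1],[-0.0385,-0.002,0,0,0,4,-1],[-0.0385,-0.002,0,0,0,4,-1],[-0.0385,-0.002,0,0,0,4,-1],[-0.0385,-0.002,0,0,0,4,-1],[-0.0385,-0.002,0,0,0,4,-1],[-0.0385,-0.002,0,0,0,4,-1],[-0.0385,-0.002,0,0,0,4,-1],[-0.0385,-0.002,0,0,0,4,-1],[-0.0385,-0.002,0,0,0,4,-1],[-0.0385,-0.002,0,0,0,4,-1],[-0.0385,-0.002,0,0,0,4,-1],[0,0,0,0,0,0,-1],[0,0,0,0,0,0,-1],[0,0,0,0,0,0,-1]]
  ]
}}

```text
t: 3.57
ee_pos: [525.4, -119.6, 594.8]
orientation: [-2.565, -1.814, -0.001]
ft_force: [-0.7, 0.3, -0.3]
width: 88.0
```

Run:
```python
from h import *
o=ctrl.get_obs();M,y=tool(o);im=ctrl.get_image("wrist");cv2.imwrite("pics/w1.png",im[:,:,::-1])
np.savez("w1.npz",ee_pos=o['ee_pos'],orientation=o['orientation'])
print(o['t'],o['ee_pos'],np.degrees(y),o['qpos'],M[:,2],o['ft_force'],o['moment'])
for th in("handwheel","wheel_gap","bottle"):
  print(th,[(r['uv'],r['p']) for r in ctrl.landmark_of(th,"wrist")])
```

```text
3.5667 [ 525.39499241 -119.62796165  594.78537902] 70.55698639193913 [-2.46083900e-01  1.25805686e-01  1.59398219e+00  5.24785860e-04
  1.42156240e+00  9.31827939e-02] [ 3.61518013e-04  4.44268506e-04 -9.99999836e-01] [-0.74088956  0.25105569 -0.28520022] [-0.0757581   0.0663906  -0.00544875]
handwheel [([254.1, 200.3], 0.73)]
wheel_gap [([279.5, 197.3], 0.86)]
bottle []
```

View pics/w1.png

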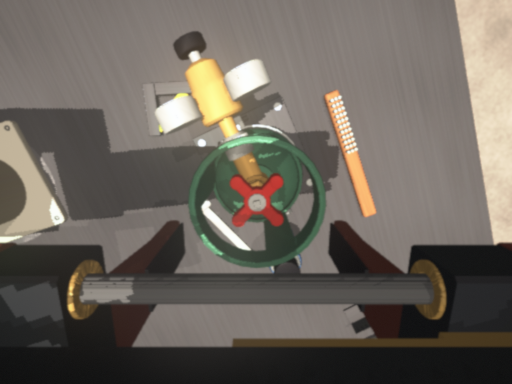

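The wrist view shows the wheel at (257,202), inside the ring and with clear gaps. I fit its centre and angle by comparing a projected model with the red mask.

```bash
cat >> h.py <<'E'
from scipy.optimize import minimize
def redmask(bgr):
    h=cv2.cvtColor(bgr,cv2.COLOR_BGR2HSV).astype(int)
    return ((h[...,0]<8)|(h[...,0]>172))&(h[...,1]>150)&(h[...,2]>80)
def fit(cams,c0,a0,z=305,rad=60):
    # cams: list of (name,bgr,obs)
    data=[]
    for n,b,o in cams:
        m=redmask(b);vv,uu=np.nonzero(m)
        P=np.array([atz(ray(n,(u+0.0,v+0.0),o),z)[:2] for u,v in zip(uu,vv)])
        P=P[np.linalg.norm(P-c0[:2],axis=1)<rad];data.append(P)
    res=[]
    for P in data:
        c=(P.min(0)+P.max(0))/2
        for _ in range(5):
            q=P-c;r=np.linalg.norm(q,axis=1);s=r>14
            a=np.angle(np.mean(np.exp(4j*np.arctan2(q[s,1],q[s,0]))))/4
            Rm=np.array([[np.cos(a),np.sin(a)],[-np.sin(a),np.cos(a)]])
            L=(Rm@q.T).T
            cc=np.array([(np.percentile(L[:,0],.5)+np.percentile(L[:,0],99.5))/2,(np.percentile(L[:,1],.5)+np.percentile(L[:,1],99.5))/2])
            c=c+Rm.T@cc
        res.append((len(P),c,np.degrees(a),L.max(0)-L.min(0)))
    return res
E
python3 - <<'E'
from h import *
o=dict(np.load("w1.npz"))
w=cv2.imread("pics/w1.png");t=cv2.imread("pics/top0.png");s=cv2.imread("pics/scene0.png")
for z in(297,305):
  for r in fit([("wrist",w,o),("top",t,None)],np.array([525,-125]),0,z):print(z,r)
a=ray("top",[344.,221.6]);b=ray("scene",[221.3,127.5]);c=ray("wrist",[257,202],o)
print(tri([a,b,c]),tri([a,c]))
print([atz(x,305) for x in(a,b,c)])
im=w.copy();im[redmask(w)]=(255,0,255);cv2.imwrite("pics/w1m.png",cv2.resize(im[100:300,150:360],None,fx=3,fy=3))
E
```

```text
297 (1250, array([ 523.78422813, -126.98524004]), np.float64(27.21973991669132), array([67.99995253, 68.01520831]))
297 (379, array([ 525.81084256, -125.59832966]), np.float64(26.793638323607947), array([67.21583806, 67.85410048]))Traceback (most recent call last):
  File "<stdin>", line 5, in <module>
  File "h.py", line 38, in fit
    P=np.array([atz(ray(n,(u+0.0,v+0.0),o),z)[:2] for u,v in zip(uu,vv)])
                    ~~~^^^^^^^^^^^^^^^^^^^
  File "h.py", line 11, in ray
    c,Rm,o=cam(n,obs)
           ~~~^^^^^^^
  File "h.py", line 5, in cam
    c=ctrl.camera_info(n)
ValueError: time passes only in moves, steps and waits
```

```bash
python3 - <<'E'
s=open('h.py').read()
s=s.replace("    c=ctrl.camera_info(n)\n","    c=info(n)\n").replace("def cam(","from functools import lru_cache\n@lru_cache\ndef info(n): return ctrl.camera_info(n)\ndef cam(",1)
open('h.py','w').write(s)
E
python3 - <<'E'
from h import *
o=dict(np.load("w1.npz"))
w=cv2.imread("pics/w1.png");t=cv2.imread("pics/top0.png")
for z in(297,305):
  for r in fit([("wrist",w,o),("top",t,None)],np.array([525,-125]),0,z):print(z,r)
a=ray("top",[344.,221.6]);b=ray("scene",[221.3,127.5]);c=ray("wrist",[257,202],o)
print(tri([a,b,c]),tri([a,c]))
print([atz(x,305) for x in(a,b,c)])
im=w.copy();im[redmask(w)]=(255,0,255);cv2.imwrite("pics/w1m.png",cv2.resize(im[100:300,150:360],None,fx=3,fy=3))
print(ctrl.get_obs()['t'])
E
```

```text
297 (1250, array([ 523.78422813, -126.98524004]), np.float64(27.21973991669132), array([67.99995253, 68.01520831]))
297 (379, array([ 525.81084256, -125.59832966]), np.float64(26.793638323607947), array([67.21583806, 67.85410048]))
305 (1250, array([ 524.46674729, -124.93946782]), np.float64(27.233519179532884), array([66.04070587, 66.05496393]))
305 (379, array([ 525.15736711, -124.06808374]), np.float64(26.858902992130822), array([66.44954198, 67.08530949]))
(array([ 524.32653018, -125.26001318,  299.98529126]), [3.030603814509329, 4.697099098578877, 2.2736160466165494]) (array([ 524.75068548, -124.69158381,  312.90531086]), [0.6425345647181503, 0.6425345647181768])
[array([ 525.63709323, -126.85058388,  305.        ]), array([ 533.22950458, -117.3437092 ,  305.        ]), array([ 523.84621314, -126.12582411,  305.        ])]
3.7667
```

View pics/w1m.png

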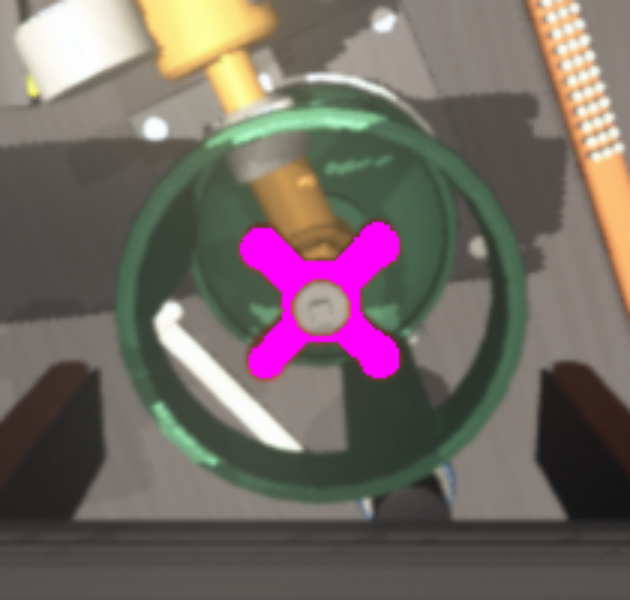

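>>> {"method": "jog_arm", "body": {
  "steps": [
    [[-0.005,0.001,0.01,0,0,-1.5,-0.4],[0,0,0.02,0,0,0,-0.4],[0,0,0.02,0,0,0,-0.4],[0,0,0,0,0,0,-0.4],[0,0,0,0,0,0,-0.4],[0,0,0,0,0,0,-0.4]]
  ]
}}

```text
t: 4.27
ee_pos: [525.1, -124.4, 545.7]
orientation: [2.539, 1.849, 0.001]
ft_force: [-0.1, 0.4, 0.4]
width: 61.6
```

```bash
cat > look.py <<'E'
import sys
from h import *
n=sys.argv[1]
o=ctrl.get_obs();M,y=tool(o);im=ctrl.get_image("wrist")[:,:,::-1].copy();cv2.imwrite(f"pics/{n}.png",im)
t=ctrl.get_image("top")[:,:,::-1].copy();cv2.imwrite(f"pics/{n}_top.png",t)
print(o['t'],o['ee_pos'],'yaw',np.degrees(y),o['qpos'][5],o['width'],o['ft_force'],o['moment'])
for z in (297,305):
  print(z,fit([("wrist",im,o)],np.array([524.7,-124.7]),0,z,45))
print('gap wanted yaw', 'wheel+45')
E
python3 look.py w2
```

```text
4.2667 [ 525.12535161 -124.36171864  545.70627414] yaw 72.11206468205549 0.05759146370283017 61.58402688045898 [-0.05083433  0.35872068  0.37761043] [-0.10238462  0.09291309 -0.00735784]
297 [(1866, array([ 523.59642744, -127.00382674]), np.float64(27.46723748548991), array([67.61459928, 68.78078321]))]
305 [(1866, array([ 524.36307314, -124.66363155]), np.float64(27.457082623427244), array([65.24635303, 66.37243283]))]
gap wanted yaw wheel+45
```

View pics/w2.png

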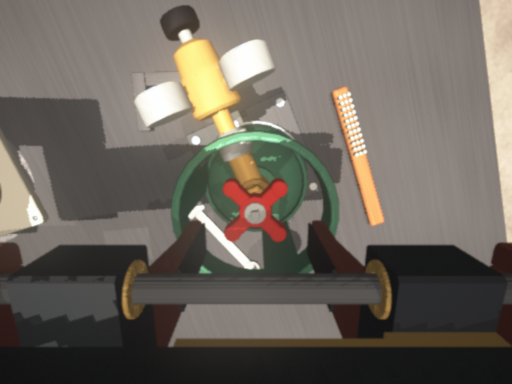

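>>> {"method": "jog_arm", "body": {
  "steps": [
    [[0,0,0.02,0,0,0,-0.4],[0,0,0.02,0,0,0,-0.4],[0,0,0.01,0,0,0,-0.4],[0,0,0.007,0,0,0,-0.4],[0,0,0,0,0,0,-0.4],[0,0,0,0,0,0,-0.4]]
  ]
}}

```text
t: 4.87
ee_pos: [524.9, -124.9, 488.3]
orientation: [2.54, 1.847, 0.001]
ft_force: [-0.3, 0.3, 0.9]
width: 61.5
```

```bash
python3 look.py w3
```

```text
4.8667 [ 524.92190398 -124.93612462  488.30165636] yaw 72.04960432023049 0.057563450223737475 61.483121917291136 [-0.31550956  0.34148015  0.91500798] [-0.07832813  0.0277391  -0.03253685]
297 [(3407, array([ 523.31257674, -127.27090468]), np.float64(27.438780376305484), array([69.72586329, 70.09003541]))]
305 [(3407, array([ 524.34321205, -124.1604214 ]), np.float64(27.438771984930753), array([66.4652214, 66.8123643]))]
gap wanted yaw wheel+45
```

View pics/w3.png

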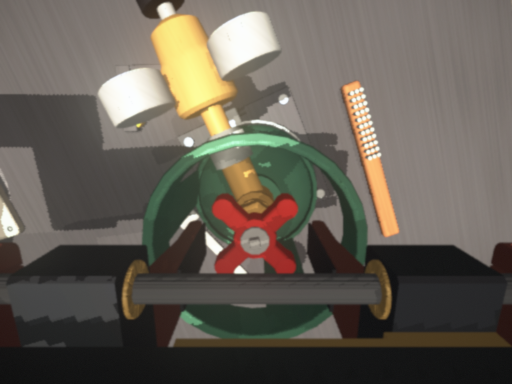

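>>> {"method": "jog_arm", "body": {
  "steps": [
    [[0,0,0.01,0,0,0,-0.4],[0,0,0.01,0,0,0,-0.4],[0,0,0,0,0,0,-0.4],[0,0,0,0,0,0,-0.4]]
  ]
}}

```text
t: 5.3
ee_pos: [524.4, -124.8, 466.7]
orientation: [-2.54, -1.847, 0.002]
ft_force: [0.4, 0.7, 0.3]
width: 61.5
```

```bash
python3 look.py w4
```

```text
5.3 [ 524.38579001 -124.82911067  466.68210193] yaw 72.04513612691203 0.05759066024931468 61.486972079965135 [0.38543375 0.7119097  0.34056444] [-0.08328121  0.09331682  0.03234973]
297 [(3411, array([ 525.65171462, -119.75140786]), np.float64(27.123545450596502), array([59.68306624, 60.08101196]))]
305 [(3411, array([ 526.67317966, -116.58607373]), np.float64(27.15539435440833), array([56.48613784, 56.86684962]))]
gap wanted yaw wheel+45
```

View pics/w4.png

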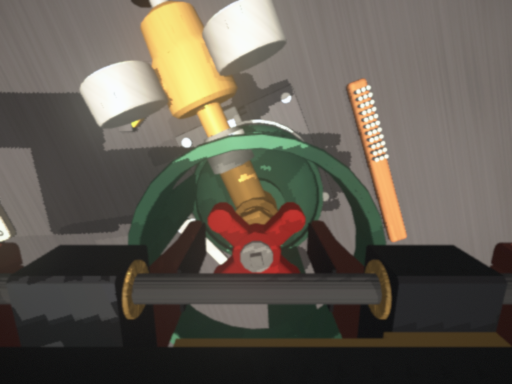

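The fingers are in the left and right gaps and the force reads near zero. I close them gently in stages.

>>> {"method": "jog_arm", "body": {
  "steps": [
    [[0,0,0,0,0,0,-0.1],[0,0,0,0,0,0,0],[0,0,0,0,0,0,0.1],[0,0,0,0,0,0,0.15],[0,0,0,0,0,0,0.2]]
  ]
}}

```text
t: 5.82
ee_pos: [524.1, -125.2, 467.6]
orientation: [-2.54, -1.848, 0.003]
ft_force: [-4.2, -3.0, 1.2]
width: 36.2
```

```bash
cat > s.py <<'E'
from h import *
o=ctrl.get_obs();M,y=tool(o)
c=np.array([524.5,-125.2])
f=o['ft_force'];m=o['moment'];r=np.array([*(o['ee_pos'][:2]-c),0])
print(round(o['t'],2),o['ee_pos'].round(1),'yaw %.2f q6 %.3f w %.1f'%(np.degrees(y),o['qpos'][5],o['width']),'F',f.round(1),'M',m.round(3),'Mz about axis %.3f'%(m[2]+(r[0]*f[1]-r[1]*f[0])/1000))
E
python3 s.py
```

```text
5.82 [ 524.1 -125.2  467.6] yaw 72.06 q6 0.058 w 36.2 F [-4.2 -3.   1.2] M [-0.664  0.851  0.084] Mz about axis 0.086
```

>>> {"method": "jog_arm", "body": {
  "steps": [
    [[0,0,0,0,0,0,0.3],[0,0,0,0,0,0,0.5],[0,0,0,0,0,0,1],[0,0,0,0,0,0,1],[0,0,0,0,0,0,1]]
  ]
}}

```text
t: 6.23
ee_pos: [524.1, -125.2, 467.6]
orientation: [-2.541, -1.847, 0.003]
ft_force: [-4.8, -3.2, 1.5]
width: 35.8
```

```bash
python3 s.py
```

```text
6.23 [ 524.1 -125.2  467.6] yaw 72.05 q6 0.058 w 35.8 F [-4.8 -3.2  1.5] M [-0.507  0.844 -0.031] Mz about axis -0.030
```

>>> {"method": "jog_arm", "body": {
  "steps": [
    [[-0.0005,-0.0002,0,0,0,0,1],[0,0,0,0,0,-2,1],[0,0,0,0,0,-3,1],[0,0,0,0,0,-3,1],[0,0,0,0,0,-3,1],[0,0,0,0,0,-3,1],[0,0,0,0,0,-1,1]]
  ]
}}

```text
t: 6.82
ee_pos: [523.9, -125.8, 467.6]
orientation: [-2.276, -2.166, 0.003]
ft_force: [-4.2, -3.5, 0.6]
width: 34.7
```

```bash
python3 s.py
```

```text
6.82 [ 523.9 -125.8  467.6] yaw 87.17 q6 -0.207 w 34.7 F [-4.2 -3.5  0.6] M [-0.756  0.697 -0.194] Mz about axis -0.194
```

>>> {"method": "jog_arm", "body": {
  "steps": [
    [[-0.0005,0,0,0,0,-3,1],[0,0,0,0,0,-3,1],[0,0,0,0,0,-3,1],[0,0,0,0,0,-3,1],[0,0,0,0,0,-3,1],[0,0,0,0,0,-3,1]]
  ]
}}

```text
t: 7.32
ee_pos: [523.8, -126.0, 467.6]
orientation: [-1.908, -2.494, 0.002]
ft_force: [-3.2, -1.2, 0.8]
width: 34.7
```

```bash
python3 s.py; python3 look.py w5
```

```text
7.32 [ 523.8 -126.   467.6] yaw 105.17 q6 -0.522 w 34.7 F [-3.2 -1.2  0.8] M [-0.427  0.625 -0.177] Mz about axis -0.179
7.3167 [ 523.84766039 -126.0007147   467.57376561] yaw 105.16709543303125 -0.5224186452441211 34.73828609665358 [-3.19343092 -1.17314767  0.76413006] [-0.42682472  0.62509935 -0.17671901]
297 [(3488, array([ 521.80161202, -119.11125564]), np.float64(-30.101245864298697), array([58.07674945, 58.42161851]))]
305 [(3488, array([ 520.96039282, -116.01568701]), np.float64(-30.047103518140215), array([54.98369163, 55.31216873]))]
gap wanted yaw wheel+45
```

View pics/w5.png

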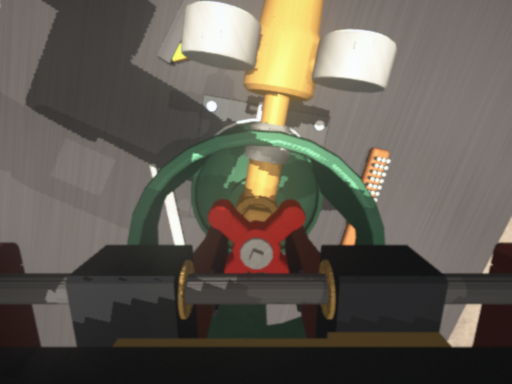

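>>> {"method": "jog_arm", "body": {
  "steps": [
    [[0,0,0,0,0,-3,1],[0,0,0,0,0,-3,1],[0,0,0,0,0,0,1]]
  ]
}}

```text
t: 7.67
ee_pos: [523.9, -126.0, 467.6]
orientation: [-1.777, -2.59, 0.002]
ft_force: [-4.9, -1.9, 1.4]
width: 34.8
```

```bash
python3 s.py
```

```text
7.67 [ 523.9 -126.   467.6] yaw 111.09 q6 -0.626 w 34.8 F [-4.9 -1.9  1.4] M [-0.485  0.782  0.099] Mz about axis 0.096
```

>>> {"method": "jog_arm", "body": {
  "steps": [
    [[0,0,0,0,0,-2.5,1],[0,0,0,0,0,-2.5,1],[0,0,0,0,0,0,1]]
  ]
}}

```text
t: 7.92
ee_pos: [523.9, -126.0, 467.6]
orientation: [-1.663, -2.664, 0.002]
ft_force: [-4.5, -1.6, 1.1]
width: 34.5
```

```bash
python3 s.py
```

```text
7.92 [ 523.9 -126.   467.6] yaw 116.06 q6 -0.712 w 34.5 F [-4.5 -1.6  1.1] M [-0.452  0.751  0.051] Mz about axis 0.048
```

>>> {"method": "jog_arm", "body": {
  "steps": [
    [[0,0,0,0,0,-1,1],[0,0,0,0,0,-2,1],[0,0,0,0,0,-2,1]]
  ]
}}

```text
t: 8.17
ee_pos: [523.9, -126.0, 467.6]
orientation: [-1.546, -2.734, 0.001]
ft_force: [-3.9, -2.2, 1.8]
width: 34.5
```

```bash
python3 s.py
```

```text
8.17 [ 523.9 -126.   467.6] yaw 121.01 q6 -0.799 w 34.5 F [-3.9 -2.2  1.8] M [-0.542  0.723 -0.182] Mz about axis -0.184
```

>>> {"method": "jog_arm", "body": {
  "steps": [
    [[0,0,0,0,0,-1,1],[0,0,0,0,0,-2,1],[0,0,0,0,0,-2,1]]
  ]
}}

```text
t: 8.42
ee_pos: [523.9, -126.0, 467.6]
orientation: [-1.425, -2.798, 0.001]
ft_force: [-5.0, -3.5, 1.0]
width: 34.9
```

```bash
python3 s.py
```

```text
8.42 [ 523.9 -126.   467.6] yaw 126.01 q6 -0.886 w 34.9 F [-5.  -3.5  1. ] M [-0.453  0.695 -0.214] Mz about axis -0.216
```

>>> {"method": "jog_arm", "body": {
  "steps": [
    [[0,0,0,0,0,-2,1],[0,0,0,0,0,-2,1]]
  ]
}}

```text
t: 8.58
ee_pos: [523.9, -126.0, 467.6]
orientation: [-1.327, -2.846, 0.001]
ft_force: [-4.6, -2.7, 0.8]
width: 34.3
```

```bash
python3 s.py
```

```text
8.58 [ 523.9 -126.   467.6] yaw 130.00 q6 -0.956 w 34.3 F [-4.6 -2.7  0.8] M [-0.53   0.766 -0.425] Mz about axis -0.426
```

>>> {"method": "jog_arm", "body": {
  "steps": [
    [[0,0,0,0,0,-2,1],[0,0,0,0,0,-2,1]]
  ]
}}

```text
t: 8.75
ee_pos: [523.8, -126.0, 467.6]
orientation: [-1.228, -2.89, 0.001]
ft_force: [-4.7, -2.9, 1.3]
width: 34.6
```

```bash
python3 s.py
```

```text
8.75 [ 523.8 -126.   467.6] yaw 133.96 q6 -1.025 w 34.6 F [-4.7 -2.9  1.3] M [-0.467  0.792 -0.752] Mz about axis -0.754
```

The stop is felt: the moment rose from 0.2 to 0.43 and then 0.75 N m, at the expected slope of about 5 N m/rad. Contact is therefore at tool yaw 128.1°. I turn back to yaw 38.1°, which is 95.9° from here.

>>> {"method": "jog_arm", "body": {
  "steps": [
    [[0,0,0,0,0,2,1],[0,0,0,0,0,3,1],[0,0,0,0,0,5,1],[0,0,0,0,0,5,1],[0,0,0,0,0,5,1],[0,0,0,0,0,5,1],[0,0,0,0,0,5,1],[0,0,0,0,0,5,1],[0,0,0,0,0,5,1],[0,0,0,0,0,5,1],[0,0,0,0,0,5,1],[0,0,0,0,0,5,1],[0,0,0,0,0,5,1],[0,0,0,0,0,5,1],[0,0,0,0,0,5,1],[0,0,0,0,0,5,1],[0,0,0,0,0,5,1],[0,0,0,0,0,5,1]]
  ]
}}

```text
t: 10.25
ee_pos: [523.9, -126.0, 467.6]
orientation: [2.862, 1.296, -0.002]
ft_force: [-4.6, -2.7, 1.8]
width: 35.0
```

```bash
python3 s.py
```

```text
10.25 [ 523.9 -126.   467.6] yaw 48.72 q6 0.463 w 35.0 F [-4.6 -2.7  1.8] M [-0.48   0.83   0.212] Mz about axis 0.210
```

>>> {"method": "jog_arm", "body": {
  "steps": [
    [[0,0,0,0,0,4,1],[0,0,0,0,0,4,1],[0,0,0,0,0,2.8,1],[0,0,0,0,0,0,1],[0,0,0,0,0,0,1]]
  ]
}}

```text
t: 10.67
ee_pos: [523.9, -126.0, 467.6]
orientation: [-2.968, -1.028, 0.002]
ft_force: [-4.2, -2.8, 2.1]
width: 34.7
```

```bash
python3 s.py
```

```text
10.67 [ 523.9 -126.   467.6] yaw 38.21 q6 0.646 w 34.7 F [-4.2 -2.8  2.1] M [-0.517  0.9   -0.18 ] Mz about axis -0.182
```

>>> {"method": "jog_arm", "body": {
  "steps": [
    [[0,0,0,0,0,0,0.1],[0,0,0,0,0,0,-0.1],[0,0,0,0,0,0,-0.3],[0,0,0,0,0,0,-0.4],[0,0,0,0,0,0,-0.4],[0,0,0,0,0,0,-0.4]]
  ]
}}

```text
t: 11.17
ee_pos: [524.4, -125.7, 467.7]
orientation: [2.968, 1.029, 0.001]
ft_force: [-0.6, -0.7, -0.9]
width: 61.3
```

```bash
python3 s.py
```

```text
11.17 [ 524.4 -125.7  467.7] yaw 38.25 q6 0.646 w 61.3 F [-0.6 -0.7 -0.9] M [-0.124  0.128 -0.014] Mz about axis -0.014
```

>>> {"method": "jog_arm", "body": {
  "steps": [
    [[0,0,-0.01,0,0,0,-0.4],[0,0,-0.02,0,0,0,-0.4],[0,0,-0.03,0,0,0,-0.4],[0,0,-0.03,0,0,0,-0.4],[0,0,-0.03,0,0,0,-0.4],[0,0,0,0,0,0,-0.4],[0,0,0,0,0,0,-0.4],[0,0,0,0,0,0,-0.4]]
  ]
}}

```text
t: 11.83
ee_pos: [524.0, -125.7, 587.6]
orientation: [-2.968, -1.029, 0.0]
ft_force: [-0.7, 0.0, 0.4]
width: 61.4
```

```bash
python3 s.py; python3 look.py w6
```

```text
11.83 [ 524.  -125.7  587.6] yaw 38.25 q6 0.646 w 61.4 F [-0.7  0.   0.4] M [-0.047  0.118 -0.008] Mz about axis -0.008
11.8333 [ 523.98924179 -125.69477672  587.62225741] yaw 38.24952753358028 0.6456854349351372 61.431763721723804 [-0.70956508  0.00729222  0.38081136] [-0.04669135  0.11804404 -0.00803023]
297 [(1346, array([ 522.66075789, -126.78842821]), np.float64(-7.106139556401219), array([68.66718624, 67.97990454]))]
305 [(1346, array([ 524.25016853, -125.51576238]), np.float64(-7.115679668032958), array([66.63571373, 65.96922614]))]
gap wanted yaw wheel+45
```

View pics/w6.png

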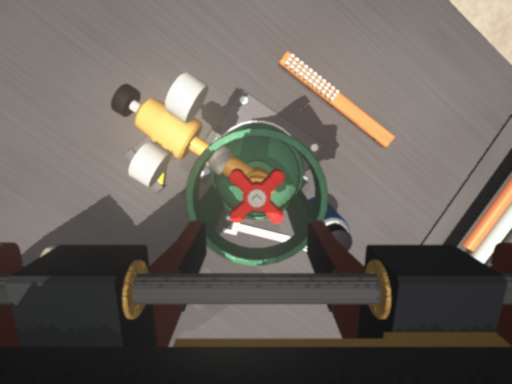

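Run:
```python
import cv2,numpy as np
a=cv2.imread("pics/top0.png");from workcell import ctrl
b=ctrl.get_image("scene")[:,:,::-1];s=cv2.imread("pics/scene0.png")
t=cv2.imread("pics/w6_top.png")
cv2.imwrite("pics/cmp.png",np.vstack([np.hstack([s[100:280,120:330],b[100:280,120:330]]),np.hstack([a[140:320,230:440],t[140:320,230:440]])]))
```

```text
(no output)
```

View pics/cmp.png

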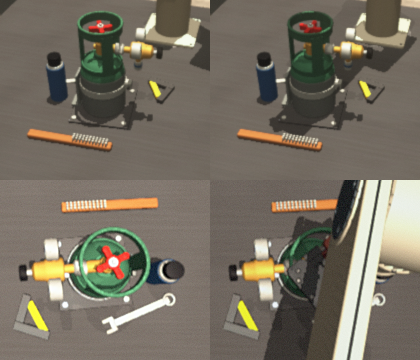

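The bystanders are where they were, the robot is clear, and the wheel is at its target. I hand the job in.

```bash
python3 -c "
from workcell import ctrl
print(ctrl.close_job())"
```

```text
the job is handed in; nothing more can be done
None
```

The valve was opened to its stop and turned back a quarter turn. I handed the job in at about 12 s of the 61 s.

- **Stop:** I wedged the fingers in two opposite gaps of the wheel and turned it anticlockwise. The turning effort was about 0.2 N m until contact, then 0.43 and 0.75 N m over the next 4°. That matches the given washer stiffness and stays below the 1.2 N m limit. It puts the contact about 56° from the starting position.
- **Quarter turn back:** I turned clockwise to 90° short of that contact angle. Afterwards the wrist camera measured the wheel at -7.1°, which makes the turn-back about 90°. The camera and tool readings agree to about 0.4°.
- **Forces:** The forces I read stayed around 6 N, and the fingers cleared the guard ring.
- **Bystanders:** The scene camera shows the spray can, brush and magnet where they were. The top camera's view of the can and most of the spanner was blocked by the arm at the end. The spanner still showed under the guard in the wrist picture, but I did not measure its position.
- **Disagreement:** The scene camera placed the wheel 7–12 mm from where the other two did. I relied on the wrist and top cameras, which agreed to about 1–2 mm.

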